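Let off the ratchet of a bottle clamp on a lab bench

ROBOT

A 6-joint arm with a two-finger parallel gripper is mounted at the origin on the work surface. World frame = base frame: x ahead of the robot, y to its left, z up, the work surface at z = 0. Lengths are in m, angles in rad, forces in N, time in s.
With the tool pointing down it reaches from about 0.25 to 0.725 m from the base axis. Payload 4 kg.
Tool frame: the origin (TCP) lies midway between the tips of the shut fingers; the grasp point (between the pads) lies 19 mm behind it; y points along the fingers, x is the direction in which the jaws open and shut, and the axes are right-handed (so a half turn about y gives the same grasp; the last joint's range is limited). The gripper opens to 85 mm and grips with 20 to 120 N. Pads are 22 mm wide; open, the fingers measure 114 mm over their backs; the gripper's body (76 mm by 85 mm) begins 54 mm behind the grasp point. The pads swing forward as they close: fully open they stand 13 mm farther back than shut.
Start: joints at [1.249, 0.241, 0.005, 1.335, 0, 1.571], TCP at [0.158, 0.474, 0.231] pointing down, gripper open.
Joint ranges: [-2.72, 2.72], [-1.05, 1.87], [-1.09, 1.28], [-1.99, 2.15], [-1.42, 1.44], [-3.14, 3.14]. Speed limits (rad/s): [2.79, 2.79, 3.14, 3.14, 3.14, 3.14].

INTERFACE

Orientations are given as a unit quaternion [x, y, z, w].
In Python, from workcell import bot gives the robot as it stands. The module is installed in compiled form; this text tells all that it offers.
- The arm moves only by the shell command python3 -m inch 'ROWS'. ROWS is text: rows parted by semicolons, each of 7 numbers parted by spaces: the turn, a rotation vector about the tool's x, y, z in degrees, then the shift along the tool's x, y, z in mm, then the closure, from 0 (fully open) to 1 (shut). In form: ax ay az dx dy dz fingers; .... A call has 1 to 12 rows; each row shifts and turns the commanded pose from where the row before left it, along the tool's axes as they then stand; what a row does not reach is not made up. A row lasts 1/8 s, in which the tool goes at most 62.5 mm and 10.7 degrees, less where a joint would pass 70% of its speed; a pose out of reach is approached as far as the arm can. A call with a gripper value outside its range is refused whole. The fingers move at their own pace and stop on an object; the grip force is fixed at half the most. Time passes only in rows, so rows that do not move let the fingers close. It gives the time, the measured TCP pose, the force and the opening at its end, in the units of the state.
- bot.get_obs(): the state, without advancing time (a new reading comes with each control period).
- bot.camera(name): name is "scene" or "top"; returns a dict with "color" (384x512x3 uint8, blue, green, red), "fx", "fy", "cx", "cy" (pixels), "extrinsics" (4x4, takes a point from world to camera coordinates). Camera axes: x right, y up, looking along -z (the intrinsics and any distortion apply to the point x, -y, -z); pixel columns grow to the right and rows downward; lengths in m; the calibration is good to about 2 mm. A picture is of the moment at which its call begins. There is no depth.
- bot.job_done(): hands the job in, once; it reports no verdict.
Trained networks look in the newest picture that a camera, given by its name, has taken for a name from the list of things; names that differ only in an ending like _2 or _b are one class to them, and where a whole thing is asked for, a point or a joint stands for the part that bears it (a point fixed in the world has none). Each returns a list of dicts, best first, with "conf" (0 to 1); they miss things now and then, are a little off and sometimes report something else, mostly with a low value. They report only what shows in the picture. A call takes as long as a camera call. They do not tell look-alikes from the thing itself.
- bot.look_for(name, camera): "extent" ([left, top, right, bottom] in pixels, round what is visible of it).
- bot.cut_out(name, camera): "region" (384x512 bool, what is visible of it) and "extent" ([left, top, right, bottom] in pixels, round what is visible of it).
- bot.spot_point(name, camera): "point" ([column, row] in pixels: a listed point, or the origin of a listed thing).
The state is a dict: "clock": time; "joint_pos": joint angles; "joint_vel": joint speeds; "tau": joint torques, N m; "eef_pos": TCP position; "tool_rot": TCP orientation; "ft_force": force on the tool from outside, world axes, zero at the start; "ft_torque": the same for the moment, N m; "grip_width": finger opening in m.
Only numpy, scipy, OpenCV 4.12 (cv2) and the standard library are available. Lean on these libraries where they do the work, as an engineer would, in place of code of your own. Each camera call takes 0.05 s, during which the arm holds its last target.

TASK

The blue retaining bar in front of the amber media bottle is wound up on a ratchet winch. Pinch the red thumb tab of the sprung pawl against the black upright handle beside it so that the pawl lifts off the ratchet wheel, and, keeping hold, ease the drum back by the handle without letting it fly, as far as it will go; let the pawl drop in whenever you need a fresh grip. Finish with the crank fully home, the pawl dropped back and everything let go, and leave the bottles, the tube rack and the tip box where they stand.

Things in the scene. Friction and masses are not known exactly. Their poses are not given: they have to be found in the camera images.
- drum_axis (a point): Point on the vertical axis of the winch drum, 100 mm above the table. The winch is fixed: grey housing 130 x 150 mm, top 35 mm high; on it a steel ratchet wheel 100 mm across, over that the blue drum 66 mm across, top 88 mm high; all on a plate 150 x 420 mm. Axes are the winch's: z up, +y along the plate to the amber bottle.
- grip_mid (a point): Grip point, 96 mm out from the drum axis, 100 mm above the table, midway between the black handle and the red tab: two upright rods pinched together from above. Turns with the crank: x points outward, y along the circle in the winding direction, z up. Over both rods: 41 mm with the pawl in, 36 mm as the pawl clears the teeth, 30 mm fully squeezed. Free for 40 mm all round the rods.
- handle_mid (a point): Centre of the black upright handle rod (12 mm across), fixed to the crank, 15 mm to the +y (winding) side of grip_mid, 100 mm above the table. Handle and tab stand free from 67 to 124 mm above the table; below them is the crank arm with the pawl plate.
- tab_mid (a point): Centre of the red upright thumb tab (10 mm across) of the pawl, 100 mm above the table, 15 mm to the -y side of grip_mid with the pawl in. Squeezed, it moves up to 11 mm along the circle towards the handle. A spring pushes back with 7 N at rest, 11 N at full travel: grip with 30 to 60 N and keep gripping while easing back.
- crank (a joint): Angle of crank and drum, rad: 0 = fully home against its stop; positive = wound, counter-clockwise from above, at most 2.45; starts at 1.9 to 2.35. A spring pulls it home with 0.35 to 0.5 N m (4 to 5 N at the handle). With the pawl in it can be wound on but not back (36 teeth; stop: small yellow lug). The load leans on the pawl: if it binds, wind on slightly as you squeeze.
- pawl (a joint): Angle of the pawl on the crank, rad: about 0 = sprung fully in between the teeth, 0.13 = just clear of the teeth, 0.30 = fully squeezed.
- gate (a joint): Travel of the blue retaining bar along the winch's +y, m: 0.016 x the crank angle; 0 = drawn back.
- gate_mid (a point): Top centre of the blue retaining bar (110 mm long, 10 mm thick, top 58 mm above the table), which lies 153 mm to the +y side of the drum axis when drawn back.
- media_bottle_mid (a point): Centre of the loose amber bottle with orange cap (68 mm across, 140 mm tall), standing upright on the plate between four short pins, 235 mm to the +y side of the drum axis. Leave alone.
- small_bottle_mid (a point): Centre of a loose clear bottle with orange cap (54 mm across, 110 mm tall) on the table. Leave alone.
- tube_rack_mid (a point): Centre of a loose orange tube rack with blue-capped tubes (60 x 120 mm, 75 mm tall). Leave alone.
- tip_box_mid (a point): Centre of a loose tip box, black with green lid (80 x 110 mm, 60 mm tall). Leave alone.
Mind the look-alikes: they are no part of the job. What is shaped like the part that bears media_bottle_mid but pink or purple is not meant.

How it is judged:
On the way:
1. the pawl is lifted clear of the ratchet wheel while the crank is still wound (value of joint pawl above 0.12 rad and value of joint crank above 1.4 rad), for 0.1 s.
At the end, for the whole second after the job is handed in: The crank is home (within 0.04 rad of its stop), the pawl has dropped back in (below 0.1 rad), the retaining bar is drawn back (within 3 mm) and the amber bottle stands upright and still (value of joint crank below 0.04 rad and value of joint pawl below 0.1 rad and value of joint gate below 0.003 m and linear speed of media_bottle below 0.02 m/s and angle between media_bottle_mid's own z axis and vertical below 0.1 rad); the robot touches nothing.
It fails at once if the crank flies back faster than 2 rad/s (velocity of joint crank below -2 rad/s).
It fails at once if a bottle, the tube rack or the tip box is shifted by more than 15 mm (distance of any of media_bottle_mid, small_bottle_mid, tube_rack_mid, tip_box_mid from where it was at the start of the episode above 0.015 m).
It also fails if it takes over 61 s, if anything falls off the work surface, if the arm or the gripper's body presses on something with over 40 N, if the wrist force passes 120 N, or if a joint passes its speed limit or range.

## Working session

There is one attempt and no reset: what is moved stays moved. The work goes in short steps, Python scripts to look and compute and a shell command to move; the robot and the scene stay as the last step left them, time stands still between calls to the robot, and variables do not carry over. Pictures are saved under pics/ and viewed, and the job is handed in when it is done.

```bash
ls; mkdir -p pics; python3 - <<'E'
from workcell import bot
import cv2,numpy as np
o=bot.get_obs();print({k:np.round(v,3).tolist() for k,v in o.items()})
for c in("scene","top"):
    r=bot.camera(c);cv2.imwrite(f"pics/{c}0.png",r["color"]);print(c,r["fx"],r["fy"],r["cx"],r["cy"],np.round(r["extrinsics"],4).tolist(),[k for k in r])
    for n in("drum_axis","grip_mid","handle_mid","tab_mid","gate_mid","media_bottle_mid","small_bottle_mid","tube_rack_mid","tip_box_mid"):
        print(n,[(np.round(d["point"],1).tolist(),round(d["conf"],2)) for d in bot.spot_point(n,c)][:3])
E
```

```text
pics
{'clock': 0.0, 'joint_pos': [1.249, 0.241, 0.004, 1.335, 0.0, 1.571], 'joint_vel': [-0.0, 0.0, -0.001, 0.0, 0.002, 0.002], 'tau': [-0.002, -37.233, 25.24, 0.017, -0.0, 0.0], 'eef_pos': [0.158, 0.474, 0.23], 'tool_rot': [0.574, 0.413, -0.414, -0.573], 'ft_force': [-0.629, 0.065, -0.05], 'ft_torque': [0.053, 0.025, -0.041], 'grip_width': 0.085}
scene 485.56289961166857 485.56289961166857 256.35857836916 190.6572015012324 [[0.3383, 0.941, -0.0066, -0.174], [-0.7939, 0.2892, 0.5348, 0.3552], [0.5052, -0.1757, 0.8449, -2.0447], [0.0, 0.0, 0.0, 1.0]] ['color', 'fx', 'fy', 'cx', 'cy', 'extrinsics']
drum_axis [([237.2, 205.7], 0.58)]
grip_mid [([232.4, 229.8], 0.81)]
handle_mid [([237.9, 233.0], 0.75)]
tab_mid [([227.8, 231.3], 0.62)]
gate_mid [([290.1, 194.6], 0.48)]
media_bottle_mid [([356.7, 198.0], 0.95), ([299.8, 155.2], 0.94), ([345.6, 172.7], 0.64)]
small_bottle_mid [([349.2, 135.9], 0.5)]
tube_rack_mid [([378.5, 183.3], 0.93)]
tip_box_mid [([149.0, 260.9], 0.63)]
top 446.302231334622 446.302231334622 247.4986713430743 182.8210080719381 [[-0.0148, -0.9997, 0.0198, 0.0031], [0.9971, -0.0133, 0.0745, -0.491], [-0.0742, 0.0208, 0.997, -1.6018], [0.0, 0.0, 0.0, 1.0]] ['color', 'fx', 'fy', 'cx', 'cy', 'extrinsics']
drum_axis [([267.1, 166.1], 0.63)]
grip_mid [([284.3, 139.1], 0.58)]
handle_mid [([279.9, 138.2], 0.82)]
tab_mid [([284.7, 144.7], 0.56), ([363.1, 148.7], 0.52)]
gate_mid [([216.2, 166.5], 0.71), ([278.8, 137.2], 0.57)]
media_bottle_mid [([151.6, 172.2], 0.9), ([158.1, 139.9], 0.85), ([185.4, 211.1], 0.64)]
small_bottle_mid [([116.8, 217.6], 0.6)]
tube_rack_mid [([120.5, 151.7], 0.69)]
tip_box_mid [([365.4, 146.5], 0.69)]
```

```bash
python3 - <<'E'
import cv2
a=cv2.imread("pics/scene0.png")[90:330,100:420];cv2.imwrite("pics/s1.png",cv2.resize(a,(800,600),interpolation=cv2.INTER_CUBIC))
a=cv2.imread("pics/top0.png")[80:260,90:390];cv2.imwrite("pics/t1.png",cv2.resize(a,None,fx=2.66,fy=2.66,interpolation=cv2.INTER_CUBIC))
E
```

```text
(no output)
```

View pics/s1.png

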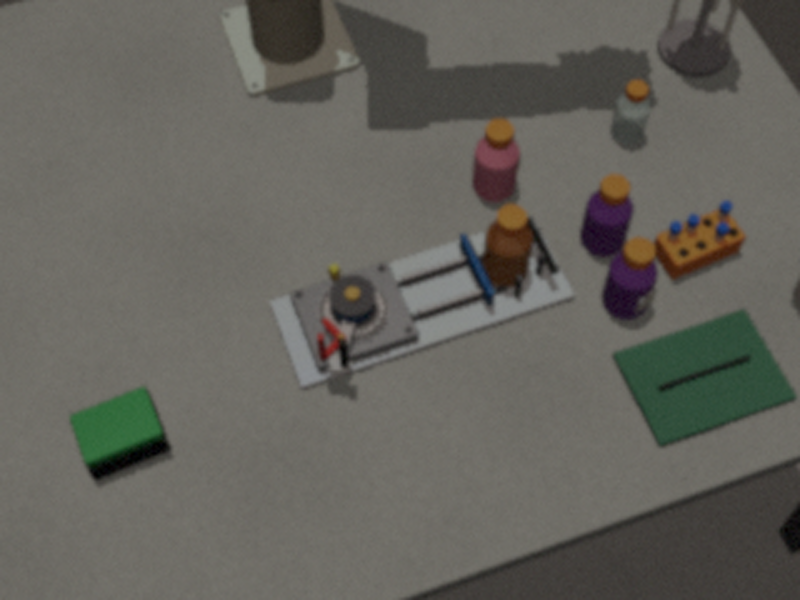

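View pics/t1.png

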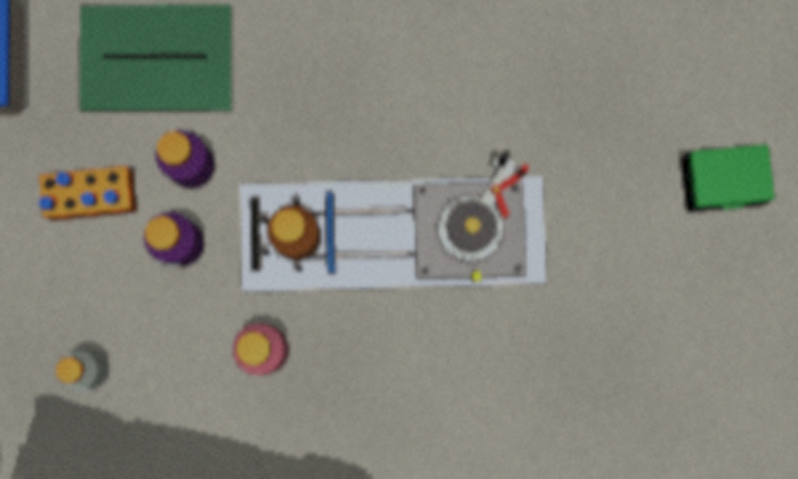

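The top view (t1) shows the winch with its plate along world y, which is image left. The drum is at crop (470,228), the black handle at (500,158) and the red tab at (525,170). The yellow lug is at (476,277), the blue bar at (331,232) and the amber bottle at (290,228). The purple and pink bottles are the look-alikes. Next I triangulate.

```bash
cat > h.py <<'E'
from workcell import bot
import cv2,numpy as np
from scipy.optimize import least_squares
from scipy.spatial.transform import Rotation as R
def ray(c,px):
    E=np.array(c["extrinsics"]);d=np.array([(px[0]-c["cx"])/c["fx"],-(px[1]-c["cy"])/c["fy"],-1])
    return -E[:3,:3].T@E[:3,3],E[:3,:3].T@d
def atz(c,px,z):
    o,d=ray(c,px);return o+d*(z-o[2])/d[2]
def proj(c,p):
    E=np.array(c["extrinsics"]);q=E[:3,:3]@np.asarray(p)+E[:3,3]
    return np.array([c["cx"]-c["fx"]*q[0]/q[2],c["cy"]+c["fy"]*q[1]/q[2]])
E
python3 - <<'E'
from h import *
C={c:bot.camera(c) for c in("scene","top")}
for n,z in(("drum_axis",.1),("grip_mid",.1),("handle_mid",.1),("tab_mid",.1),("gate_mid",.058),("media_bottle_mid",.075),("tip_box_mid",.03)):
    for c in C:
        for d in bot.spot_point(n,c)[:3]:
            print(n,c,round(d["conf"],2),np.round(atz(C[c],d["point"],z),4)[:2])
# plate outline & steel by colour in the top image
c=C["top"];im=c["color"]
hsv=cv2.cvtColor(im,cv2.COLOR_BGR2HSV)
sub=np.zeros(im.shape[:2],bool);sub[135:200,170:300]=1
def cen(m,z,nm):
    v,u=np.nonzero(m&sub);print(nm,len(u),np.round(atz(c,(u.mean(),v.mean()),z),4)[:2] if len(u) else None)
H,S,V=hsv[...,0],hsv[...,1],hsv[...,2]
cen((S>120)&((H<8)|(H>172))&(V>80),.1,"red")
cen((S>120)&(H>24)&(H<35)&(V>80),.04,"yellow")
cen((S>120)&(H>100)&(H<125),.058,"blue")
crop=im[125:205,225:305];cv2.imwrite("pics/t2.png",cv2.resize(crop,(600,600),interpolation=cv2.INTER_CUBIC))
im=C["scene"]["color"][170:260,190:310];cv2.imwrite("pics/s2.png",cv2.resize(im,(800,600),interpolation=cv2.INTER_CUBIC))
E
```

```text
drum_axis scene 0.56 [ 0.5461 -0.0738]
drum_axis top 0.91 [ 0.5486 -0.0674]
grip_mid scene 0.57 [ 0.6249 -0.1199]
grip_mid top 0.57 [ 0.6381 -0.1338]
handle_mid scene 0.66 [ 0.6466 -0.1173]
handle_mid top 0.69 [ 0.6361 -0.1201]
tab_mid top 0.63 [ 0.597  -0.4048]
tab_mid top 0.52 [ 0.6215 -0.1428]
tab_mid top 0.45 [0.5395 0.1455]
gate_mid scene 0.6 [0.5342 0.1258]
gate_mid top 0.55 [0.5489 0.1075]
media_bottle_mid scene 0.92 [0.645 0.317]
media_bottle_mid scene 0.79 [0.4071 0.1989]
media_bottle_mid scene 0.77 [0.5398 0.3182]
media_bottle_mid top 0.95 [0.5273 0.3274]
media_bottle_mid top 0.74 [0.3905 0.2217]
media_bottle_mid top 0.66 [0.534  0.1624]
tip_box_mid scene 0.91 [ 0.6175 -0.4217]
tip_box_mid top 0.78 [ 0.605  -0.4312]
red 47 [ 0.5935 -0.1185]
yellow 8 [ 0.4872 -0.0799]
blue 56 [0.5476 0.1167]
```

View pics/t2.png

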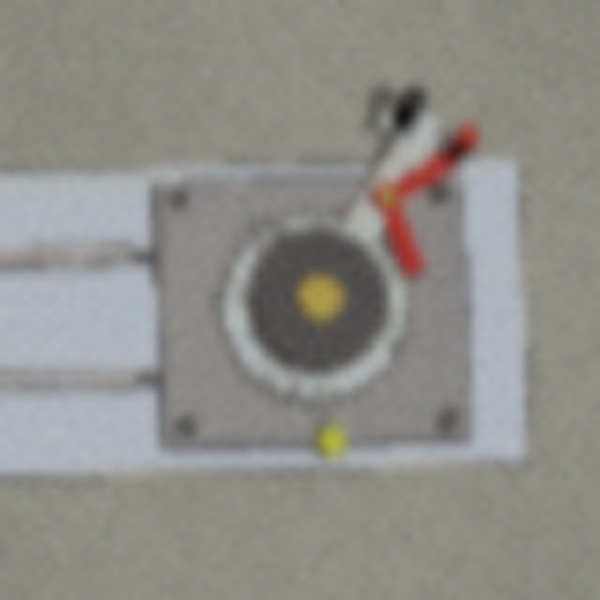

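View pics/s2.png

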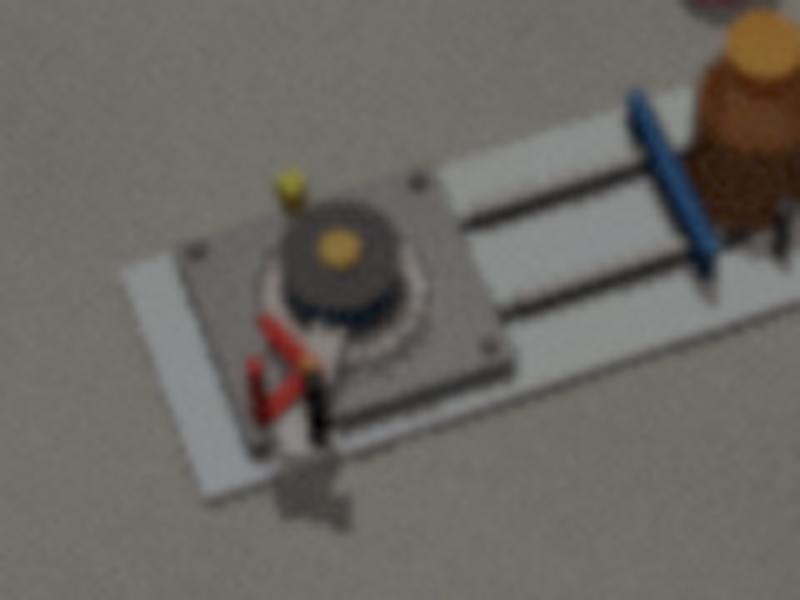

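The close-ups show these top centres:

| Part | Top crop | Scene crop |
|---|---|---|
| Gold hub | (321,297) | (340,248) |
| Handle | about (412,97) | (317,372) |
| Tab | (470,134) | (256,363) |

Next I fit axis, winch yaw and crank angle.

```bash
cat >> h.py <<'E'
def model(p):
    x,y,psi,th=p;a=np.array([x,y]);r=np.array([np.cos(th),np.sin(th)]);t=np.array([-r[1],r[0]])
    w=np.array([-np.sin(psi),np.cos(psi)])
    return dict(hub=[*a,.090],han=[*(a+.096*r+.015*t),.124],tab=[*(a+.096*r-.015*t),.124],w=w,r=r,t=t,a=a)
E
python3 - <<'E'
from h import *
C={c:bot.camera(c) for c in("scene","top")}
T=lambda u,v:(225+u/7.5-.5,125+v/7.5-.5)
S=lambda u,v:(190+u/6.667-.5,170+v/6.667-.5)
ob=[("top","hub",T(321,297)),("top","han",T(412,99)),("top","tab",T(470,135)),
("scene","hub",S(340,248)),("scene","han",S(317,374)),("scene","tab",S(256,365))]
for c in C: print(c,"pos",ray(C[c],(0,0))[0])
# plate yaw: from plate long edges at table, top view
for a,b in (((0,172),(518,158)),((0,470),(525,458))):
    d=atz(C["top"],T(*a),.005)-atz(C["top"],T(*b),.005);print("yaw",np.degrees(np.arctan2(-d[0],d[1])))
f=lambda p:np.concatenate([proj(C[c],model([p[0],p[1],0,p[2]])[k])-px for c,k,px in ob])
s=least_squares(f,[.547,-.07,-.6]);print(s.x,np.degrees(s.x[2]));print(np.round(s.fun.reshape(-1,2),2))
for cam in C:
    s1=least_squares(lambda p:np.concatenate([proj(C[c],model([p[0],p[1],0,p[2]])[k])-px for c,k,px in ob if c==cam]),[.547,-.07,-.6]);print(cam,s1.x)
m=model([s.x[0],s.x[1],0,s.x[2]]);g=m["a"]+.096*m["r"];print("grip",g,"hand",m["han"],"tab",m["tab"])
o=bot.get_obs();M=R.from_quat(o["tool_rot"]).as_matrix();print(np.round(M,3),o["eef_pos"])
print("gate offset", np.hypot(*(np.array([.5476,.1167])-s.x[:2])))
E
```

```text
scene pos [ 1.37382301 -0.2981669   1.53647238]
top pos [0.37073977 0.0300009  1.63358494]
yaw 0.8916618728066904
yaw 0.5397785249229187
[ 0.5495069  -0.07104529 -0.59944241] -34.34552029066449
[[-0.33  0.17]
 [-0.11 -0.2 ]
 [-0.52 -0.19]
 [-0.21 -0.56]
 [-0.57  0.62]
 [-0.16 -0.02]]
scene [ 0.54963019 -0.07022358 -0.59564328]
top [ 0.54939364 -0.07190949 -0.60373742]
grip [ 0.62876933 -0.12520678] hand [np.float64(0.6372320664445977), np.float64(-0.11282202808986615), 0.124] tab [np.float64(0.6203066007828467), np.float64(-0.13759153781720806), 0.124]
[[ 0.316 -0.    -0.949]
 [ 0.949 -0.     0.316]
 [-0.    -1.     0.   ]] [0.15813342 0.47433802 0.23129422]
gate offset 0.18775497665612614
```

```bash
python3 -m inch '0 8 0 0 0 0 0; 0 8 0 0 0 0 0.15; 0 0 0 -16 0 -54 0.3; 0 0 0 -16 0 -54 0.3; 0 0 0 -16 0 -54 0.3; 0 0 0 -16 0 -54 0.3; 0 0 0 -16 0 -54 0.3; 0 0 0 -16 0 -54 0.3; 0 0 0 -16 0 -54 0.3; 0 0 0 -16 0 -54 0.3; 0 0 0 -16 0 -54 0.3; 0 0 0 -16 0 -54 0.3'
cat >> h.py <<'E'
P=np.array([.5495,-.0710,0,-.5994])
def rel(th,z,off,p=P):
    "tool-frame shift (mm) to grip point at crank dir th, tangential offset off; and yaw error deg about tool y"
    o=bot.get_obs();M=R.from_quat(o["tool_rot"]).as_matrix();m=model([p[0],p[1],0,th])
    g=np.array([*(m["a"]+.096*m["r"]+off*m["t"]),z])
    yaw=np.arctan2(M[1,0],M[0,0]);e=-(np.degrees(th+np.pi/2-yaw))
    print("t",round(o["clock"],2),"shift mm",np.round(1e3*M.T@(g-o["eef_pos"]),1),"turn y",round((e+180)%360-180,1),"tilt",np.round(M[:,1],3),"w",o["grip_width"],"F",np.round(o["ft_force"],1),"q",np.round(o["joint_pos"],2))
E
python3 -c "
from h import *
rel(P[3],.2,.004)"
```

```text
clock: 3.4
eef_pos: [0.5141, 0.0354, 0.2315]
tool_rot: [0.626, 0.33, -0.329, -0.626]
ft_force: [0.6, 1.0, 0.4]
grip_width: 0.06
t 3.4 shift mm [ -63.5   31.5 -185.3] turn y -0.1 tilt [ 0.001  0.    -1.   ] w 0.060029253465601104 F [0.6 1.  0.4] q [0.07 0.27 0.04 1.34 0.   0.67]
```

```bash
python3 -m inch '0 0 0 -16 0 -46 0.3; 0 0 0 -16 8 -46 0.3; 0 0 0 -16 12 -46 0.3; 0 0 0 -15 12 -47 0.3; 0 0 0 0 20 0 0.3; 0 0 0 0 0 0 0.3'
python3 - <<'E'
from h import *
rel(P[3],.08,.004)
for c,(u,v,s) in {"top":(225,105,7.5),"scene":(180,150,7.5)}.items():
    k=bot.camera(c)["color"][v:v+80,u:u+100]
    cv2.imwrite(f"pics/{c}3.png",cv2.resize(k,(750,600),interpolation=cv2.INTER_CUBIC))
E
```

```text
clock: 4.15
eef_pos: [0.6286, -0.1199, 0.1767]
tool_rot: [-0.625, -0.328, 0.331, 0.627]
ft_force: [-0.6, 0.8, 0.3]
grip_width: 0.0597
t 4.15 shift mm [-0.  96.7 -3.5] turn y -0.2 tilt [-0.005  0.001 -1.   ] w 0.059674899366864195 F [-0.6  0.8  0.3] q [-0.19  0.55  0.33  1.35  0.    0.41]
```

View pics/top3.png

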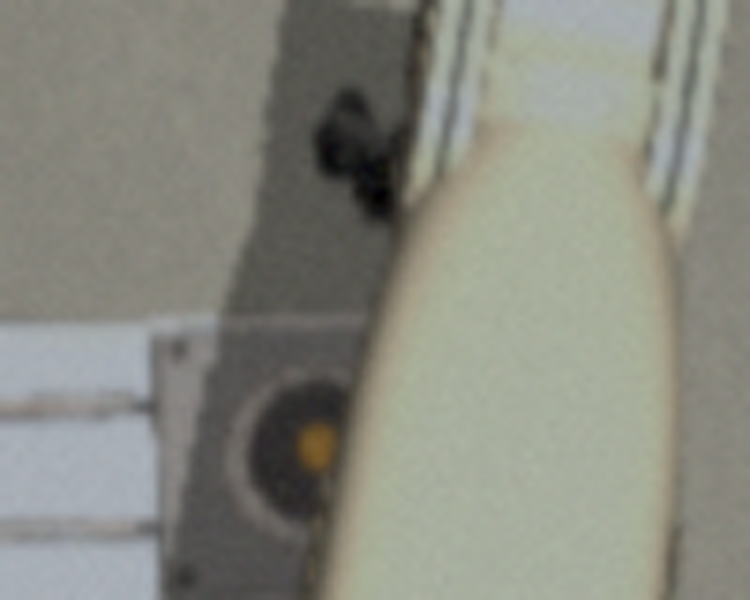

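View pics/scene3.png

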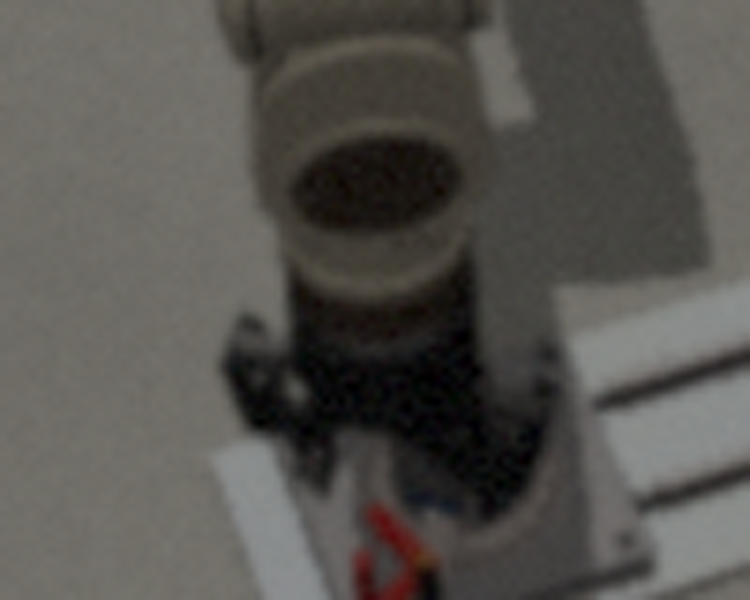

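The scene shot shows the finger tips at (320,490) and (490,520). They straddle the line of the tab (365,570) and handle (430,580), so the gripper is centred and I descend.

```bash
python3 -m inch '0 0 0 0 24 -2 0.3; 0 0 0 0 24 -1 0.3; 0 0 0 0 22 0 0.3; 0 0 0 0 18 0 0.3; 0 0 0 0 8 0 0.3; 0 0 0 0 0 0 0.3; 0 0 0 0 0 0 0.3'
python3 -c "
from h import *
rel(P[3],.08,.004)"
```

```text
clock: 5.12
eef_pos: [0.6333, -0.1212, 0.0848]
tool_rot: [0.626, 0.33, -0.329, -0.625]
ft_force: [0.3, 0.5, 0.4]
grip_width: 0.0595
t 5.12 shift mm [-1.8  4.8  1.5] turn y -0.1 tilt [ 0.002 -0.    -1.   ] w 0.05951665495796084 F [0.3 0.5 0.4] q [-0.19  0.61  0.19  1.14  0.    0.41]
```

```bash
python3 -m inch '0 0 0 0 7 1 0.3; 0 0 0 0 0 0 0.5; 0 0 0 1 0 0 0.7; 0 0 0 1 0 0 0.8; 0 0 0 1 0 0 1; 0 0 0 1 0 0 1; 0 0 0 0 0 0 1; 0 0 0 0 0 0 1'
python3 -c "
from h import *
rel(P[3],.08,.004)"
```

```text
clock: 6.12
eef_pos: [0.6339, -0.1212, 0.0778]
tool_rot: [0.628, 0.328, -0.33, -0.624]
ft_force: [-2.4, -8.8, 4.2]
grip_width: 0.0262
t 6.12 shift mm [-2.1 -2.2  2. ] turn y -0.2 tilt [ 0.001 -0.007 -1.   ] w 0.02617675549780357 F [-2.4 -8.8  4.2] q [-0.19  0.62  0.18  1.13 -0.01  0.42]
```

```bash
python3 -m inch '0 0 0 0 0 0 1; 0 0 0 0 0 0 1'
python3 - <<'E'
from h import *
rel(P[3],.08,.004)
for c,(u,v,s) in {"scene":(180,170,7.5)}.items():
    k=bot.camera(c)["color"][v:v+80,u:u+100]
    cv2.imwrite(f"pics/{c}4.png",cv2.resize(k,(750,600),interpolation=cv2.INTER_CUBIC)*2)
E
```

```text
clock: 6.38
eef_pos: [0.6339, -0.1212, 0.0778]
tool_rot: [0.628, 0.328, -0.33, -0.624]
ft_force: [-2.4, -9.0, 5.2]
grip_width: 0.0264
t 6.38 shift mm [-2.2 -2.2  2. ] turn y -0.2 tilt [ 0.001 -0.007 -1.   ] w 0.02640718867389848 F [-2.4 -9.   5.2] q [-0.19  0.62  0.18  1.13 -0.01  0.42]
```

View pics/scene4.png

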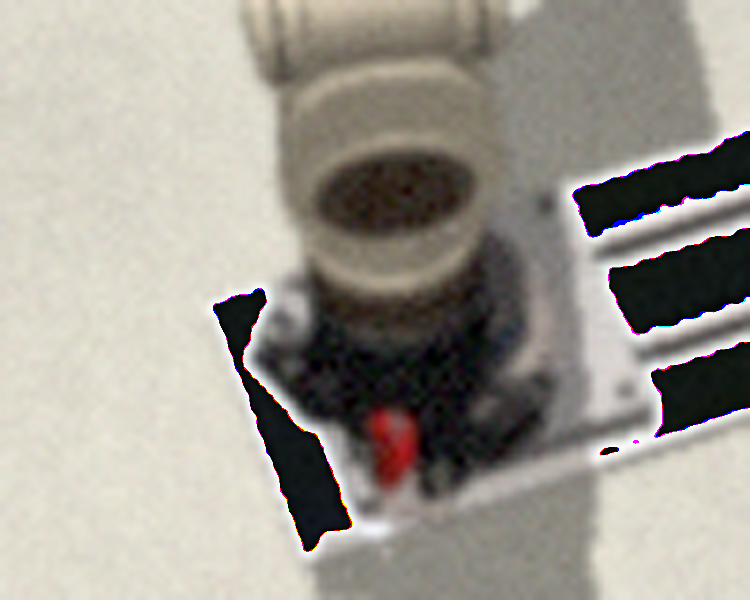

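The image shows the red tab at (390,445), moved about 12 mm toward the handle at (440,470). The squeeze has worked, so I begin easing back slowly.

```bash
python3 -m inch '0 2 0 -3.4 0 0 1; 0 3 0 -5 0 0 1; 0 3 0 -5 0 0 1; 0 3 0 -5 0 0 1; 0 0 0 0 0 0 1'
cat >> h.py <<'E'
def chk():
    o=bot.get_obs();M=R.from_quat(o["tool_rot"]).as_matrix();d=np.array(o["eef_pos"])[:2]-P[:2]
    yaw=np.degrees(np.arctan2(M[1,0],M[0,0]));pos=np.degrees(np.arctan2(d[1],d[0]))
    F=M.T@np.array(o["ft_force"])
    print("t",round(o["clock"],2),"radius mm",round(1e3*np.hypot(*d),1),"pos ang",round(pos,1),"yaw-90",round((yaw-90+180)%360-180,1),"z",round(o["eef_pos"][2],4),"w",round(o["grip_width"],4),"Ftool",np.round(F,1),"tilt",np.round(M[:,1],3),"q",np.round(o["joint_pos"],2))
E
python3 -c "
from h import *
chk()"
```

```text
clock: 7.05
eef_pos: [0.6225, -0.1363, 0.0778]
tool_rot: [0.657, 0.267, -0.268, -0.652]
ft_force: [-1.9, -8.7, 4.5]
grip_width: 0.0262
t 7.05 radius mm 98.0 pos ang -41.8 yaw-90 -45.6 z 0.0778 w 0.0262 Ftool [-7.5 -4.4 -4.9] tilt [ 0.001 -0.008 -1.   ] q [-0.21  0.6   0.15  1.12 -0.01  0.58]
```

```bash
python3 -m inch '0 4 0 -6.8 0 0 1; 0 4 0 -6.8 0 0 1; 0 4 0 -6.8 0 0 1; 0 4 0 -6.8 0 0 1; 0 4 0 -6.8 0 0 1; 0 4 0 -6.8 0 0 1; 0 0 0 0 0 0 1'
python3 -c "
from h import *
chk()"
```

```text
clock: 7.92
eef_pos: [0.589, -0.1601, 0.0778]
tool_rot: [0.699, 0.125, -0.125, -0.693]
ft_force: [-1.8, -11.7, 3.9]
grip_width: 0.0265
t 7.92 radius mm 97.5 pos ang -66.1 yaw-90 -69.7 z 0.0778 w 0.0265 Ftool [ -5.7  -3.8 -10.4] tilt [ 0.001 -0.009 -1.   ] q [-0.26  0.55  0.06  1.08 -0.01  0.96]
```

```bash
python3 -m inch '0 4 0 -6.8 0 -0.7 1; 0 4 0 -6.8 0 -0.7 1; 0 4 0 -6.8 0 -0.6 1; 0 4 0 -6.8 0 -0.6 1; 0 4 0 -6.8 0 -0.5 1; 0 4 0 -6.8 0 -0.5 1; 0 0 0 0 0 0 1'
python3 -c "
from h import *
chk()"
```

```text
clock: 8.8
eef_pos: [0.5487, -0.1678, 0.0777]
tool_rot: [0.708, -0.022, 0.022, -0.705]
ft_force: [-3.4, -4.8, 8.7]
grip_width: 0.0259
t 8.8 radius mm 96.8 pos ang -90.5 yaw-90 -93.6 z 0.0777 w 0.0259 Ftool [-3.1 -8.7 -5.1] tilt [-0.001 -0.004 -1.   ] q [-0.29  0.49 -0.04  1.04 -0.    1.34]
```

```bash
python3 -m inch '0 4 0 -6.8 0 -0.6 1; 0 4 0 -6.8 0 -0.6 1; 0 4 0 -6.8 0 -0.5 1; 0 4 0 -6.8 0 -0.5 1; 0 4 0 -6.8 0 -0.4 1; 0 4 0 -6.8 0 -0.4 1; 0 0 0 0 0 0 1'
python3 -c "
from h import *
chk()"
```

```text
clock: 9.68
eef_pos: [0.5093, -0.1583, 0.0776]
tool_rot: [-0.686, 0.168, -0.168, 0.687]
ft_force: [-2.0, 2.3, 7.6]
grip_width: 0.0261
t 9.68 radius mm 96.1 pos ang -114.8 yaw-90 -117.5 z 0.0776 w 0.0261 Ftool [-2.9 -7.6  1.1] tilt [ 0.     0.002 -1.   ] q [-0.3   0.42 -0.16  0.99  0.    1.75]
```

```bash
python3 -m inch '0 4 0 -6.8 0 -0.3 1; 0 4 0 -6.8 0 -0.3 1; 0 4 0 -6.8 0 -0.3 1; 0 4 0 -6.8 0 -0.3 1; 0 4 0 -6.8 0 -0.3 1; 0 4 0 -6.8 0 -0.3 1; 0 3 0 -5 0 -0.3 1; 0 0 0 0 0 0 1'
python3 -c "
from h import *
chk()"
```

```text
clock: 10.68
eef_pos: [0.4746, -0.13, 0.0777]
tool_rot: [-0.627, 0.323, -0.323, 0.631]
ft_force: [1.3, 5.4, 7.0]
grip_width: 0.0264
t 10.68 radius mm 95.3 pos ang -141.8 yaw-90 -144.3 z 0.0777 w 0.0264 Ftool [-3.6 -7.   4.2] tilt [ 0.003  0.005 -1.   ] q [-0.27  0.35 -0.27  0.95  0.01  2.25]
```

```bash
python3 -m inch '0 3 0 -5 0 -0.5 1; 0 3 0 -5 0 -0.5 1; 0 3 0 -5 0 -0.4 1; 0 0 0 0 0 0 1'
python3 -c "
from h import *
chk()"
python3 -m inch '0 2 0 -3.3 0 -0.3 1; 0 0 0 0 0 0 1'
python3 -c "
from h import *
chk()"
```

```text
clock: 11.18
eef_pos: [0.4665, -0.1175, 0.0777]
tool_rot: [-0.599, 0.37, -0.372, 0.605]
ft_force: [3.4, 7.3, 3.7]
grip_width: 0.0262
t 11.18 radius mm 95.1 pos ang -150.7 yaw-90 -153.3 z 0.0777 w 0.0262 Ftool [-5.  -3.7  6.3] tilt [ 0.006  0.006 -1.   ] q [-0.25  0.33 -0.3   0.93  0.01  2.42]
clock: 11.42
eef_pos: [0.4651, -0.1147, 0.0777]
tool_rot: [-0.592, 0.381, -0.382, 0.598]
ft_force: [4.7, 7.5, 3.1]
grip_width: 0.0261
t 11.43 radius mm 95.1 pos ang -152.6 yaw-90 -155.3 z 0.0777 w 0.0261 Ftool [-4.8 -3.   7.5] tilt [ 0.006  0.006 -1.   ] q [-0.25  0.32 -0.31  0.93  0.01  2.46]
```

```bash
python3 -m inch '0 2 0 -3.3 0 0.5 1; 0 0 0 0 0 0 1'
python3 -c "
from h import *
chk()"
python3 -m inch '0 1 0 -2 0 0.5 1; 0 0 0 0 0 0 1'
python3 -c "
from h import *
chk()"
python3 -m inch '0 1 0 -2 0 0.5 1; 0 0 0 0 0 0 1'
python3 -c "
from h import *
chk()"
```

```text
clock: 11.68
eef_pos: [0.4637, -0.1118, 0.0777]
tool_rot: [-0.586, 0.391, -0.392, 0.591]
ft_force: [2.7, 6.9, 5.0]
grip_width: 0.0263
t 11.68 radius mm 95.0 pos ang -154.6 yaw-90 -157.3 z 0.0777 w 0.0263 Ftool [-5.4 -5.   5.2] tilt [ 0.005  0.005 -1.   ] q [-0.24  0.32 -0.31  0.93  0.01  2.5 ]
clock: 11.92
eef_pos: [0.4629, -0.1102, 0.0776]
tool_rot: [-0.583, 0.397, -0.397, 0.587]
ft_force: [1.6, 4.7, 5.7]
grip_width: 0.0267
t 11.93 radius mm 95.0 pos ang -155.7 yaw-90 -158.3 z 0.0776 w 0.0267 Ftool [-3.8 -5.7  3.2] tilt [ 0.004  0.005 -1.   ] q [-0.24  0.32 -0.32  0.93  0.01  2.53]
clock: 12.18
eef_pos: [0.4622, -0.1085, 0.0776]
tool_rot: [-0.58, 0.402, -0.402, 0.583]
ft_force: [-0.1, 4.9, 7.1]
grip_width: 0.0265
t 12.18 radius mm 95.0 pos ang -156.8 yaw-90 -159.4 z 0.0776 w 0.0265 Ftool [-4.7 -7.1  1.7] tilt [ 0.003  0.004 -1.   ] q [-0.23  0.32 -0.32  0.93  0.    2.55]
```

```bash
for i in 1; do python3 -m inch '0 1 0 -2 0 0 1; 0 0 0 0 0 0 1'; done
python3 -c "
from h import *
chk()"
python3 -m inch '0 1 0 -2 0 0 1; 0 0 0 0 0 0 1'
python3 -c "
from h import *
chk()"
python3 -m inch '0 1 0 -2 0 0 1; 0 0 0 0 0 0 1'
python3 -c "
from h import *
chk()"
```

```text
clock: 12.42
eef_pos: [0.4615, -0.1067, 0.0776]
tool_rot: [-0.576, 0.407, -0.408, 0.58]
ft_force: [0.3, 4.9, 5.9]
grip_width: 0.0266
t 12.43 radius mm 95.0 pos ang -157.9 yaw-90 -160.4 z 0.0776 w 0.0266 Ftool [-4.5 -5.9  1.9] tilt [ 0.003  0.004 -1.   ] q [-0.23  0.32 -0.32  0.93  0.    2.57]
clock: 12.68
eef_pos: [0.4612, -0.1059, 0.0776]
tool_rot: [-0.573, 0.412, -0.413, 0.576]
ft_force: [1.7, 1.1, 6.4]
grip_width: 0.0261
t 12.68 radius mm 95.0 pos ang -158.5 yaw-90 -161.4 z 0.0776 w 0.0261 Ftool [-0.5 -6.4  2. ] tilt [ 0.004  0.002 -1.   ] q [-0.23  0.32 -0.32  0.93  0.    2.59]
clock: 12.92
eef_pos: [0.4613, -0.1057, 0.0777]
tool_rot: [-0.57, 0.416, -0.42, 0.571]
ft_force: [3.9, -3.8, 4.7]
grip_width: 0.0262
t 12.93 radius mm 94.8 pos ang -158.5 yaw-90 -162.4 z 0.0777 w 0.0262 Ftool [ 4.9 -4.6  2.6] tilt [ 0.005 -0.002 -1.   ] q [-0.22  0.31 -0.33  0.93 -0.    2.61]
```

The stop has been reached: the position holds at -158.5° and the tangential force reversed to +4.9 N. Now I release.

```bash
python3 -m inch '0 0 0 0 0 0 0.7; 0 0 0 0 0 0 0.5; 0 0 0 0 0 0 0.3; 0 0 0 -3 0 0 0.15; 0 0 0 -2 0 0 0.15; 0 0 0 0 0 0 0.15; 0 0 0 0 0 0 0.15'
python3 - <<'E'
from h import *
chk()
for c,(u,v,s) in {"scene":(180,150,7.5)}.items():
    k=bot.camera(c)["color"][v:v+80,u:u+100]
    cv2.imwrite(f"pics/{c}5.png",cv2.resize(cv2.convertScaleAbs(k,alpha=1.5),(750,600),interpolation=cv2.INTER_CUBIC))
E
```

```text
clock: 13.8
eef_pos: [0.4573, -0.0999, 0.0763]
tool_rot: [0.571, -0.418, 0.418, -0.57]
ft_force: [-0.1, 0.5, -0.1]
grip_width: 0.0725
t 13.8 radius mm 96.6 pos ang -162.6 yaw-90 -162.4 z 0.0763 w 0.0725 Ftool [-0.5  0.1  0.1] tilt [-0. -0. -1.] q [-0.21  0.31 -0.34  0.92 -0.    2.62]
```

View pics/scene5.png

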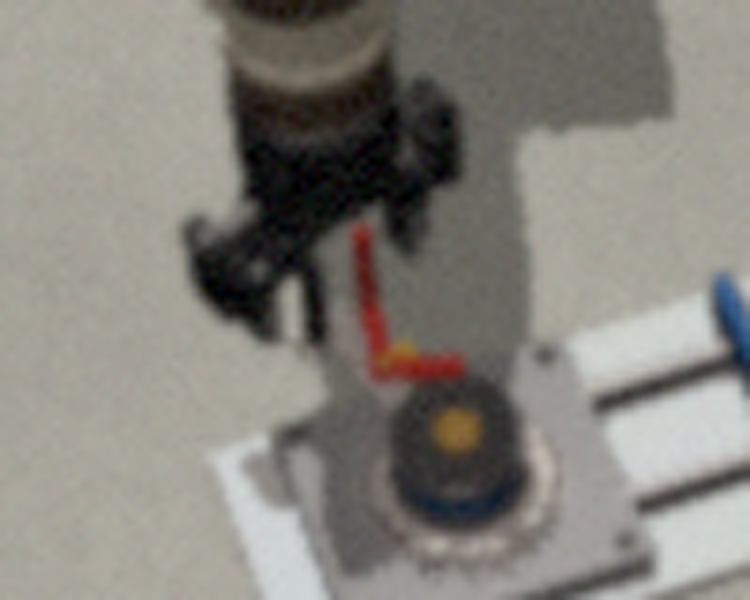

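The fingers are clear of both rods: the tab is at (362,250), the handle at (312,300), and no force shows. I retract upward, then move clear to view.

```bash
python3 -m inch '0 0 0 0 -8 0 0.15; 0 0 0 0 -20 0 0.15; 0 0 0 0 -30 0 0.15; 0 0 0 0 -30 0 0.15; 0 0 0 0 -30 0 0.15; 0 0 0 0 -25 0 0.15; 0 0 0 40 0 0 0.15; 0 0 0 50 0 0 0.15; 0 0 0 50 0 0 0.15; 0 0 0 50 0 0 0.15; 0 0 0 0 0 0 0.15'
python3 - <<'E'
from h import *
chk()
C={c:bot.camera(c) for c in("scene","top")}
cv2.imwrite("pics/t6f.png",C["top"]["color"])
k=C["top"]["color"][125:205,205:305];cv2.imwrite("pics/t6.png",cv2.resize(k,(750,600),interpolation=cv2.INTER_CUBIC))
k=C["scene"]["color"][160:240,190:290];cv2.imwrite("pics/s6.png",cv2.resize(cv2.convertScaleAbs(k,alpha=1.5),(750,600),interpolation=cv2.INTER_CUBIC))
E
```

```text
clock: 15.22
eef_pos: [0.515, -0.2842, 0.2187]
tool_rot: [0.57, -0.419, 0.419, -0.569]
ft_force: [0.0, 0.5, 0.1]
grip_width: 0.0725
t 15.22 radius mm 216.0 pos ang -99.2 yaw-90 -162.7 z 0.2187 w 0.0725 Ftool [-0.5 -0.1  0.2] tilt [ 0.    -0.001 -1.   ] q [-0.5   0.42  0.23  1.38 -0.    2.34]
```

View pics/t6.png

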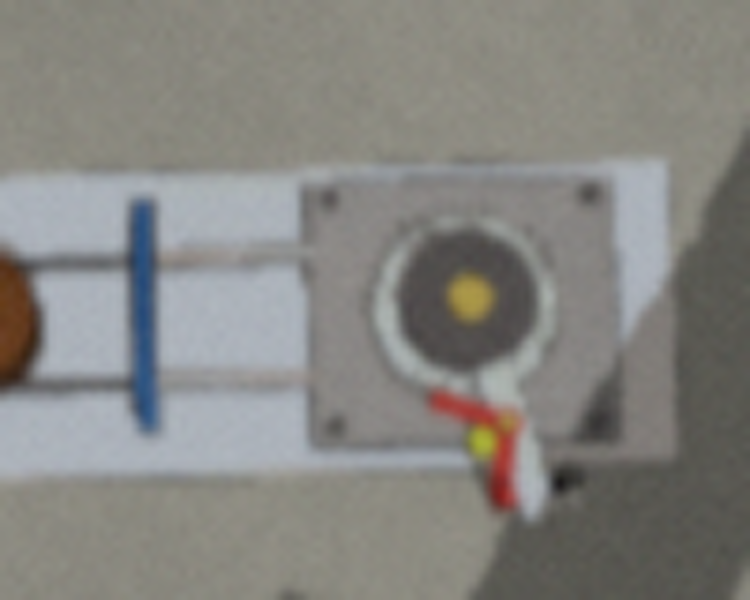

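View pics/s6.png

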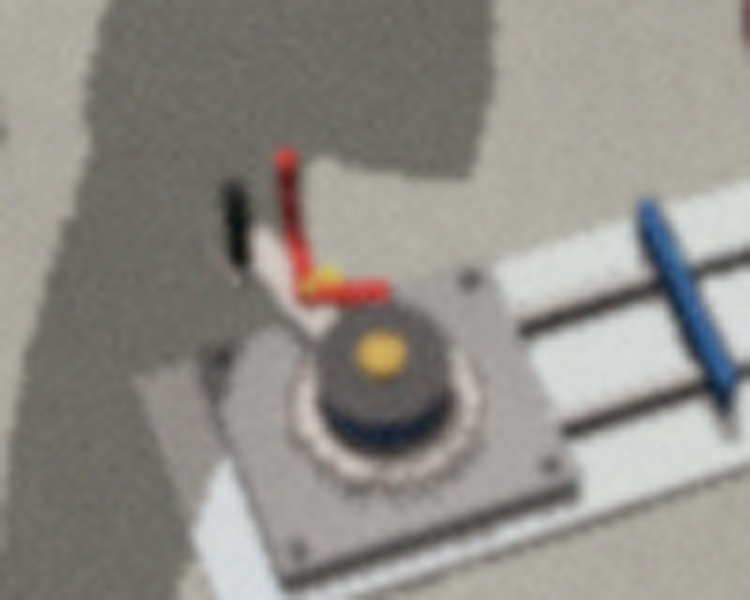

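View pics/t6f.png

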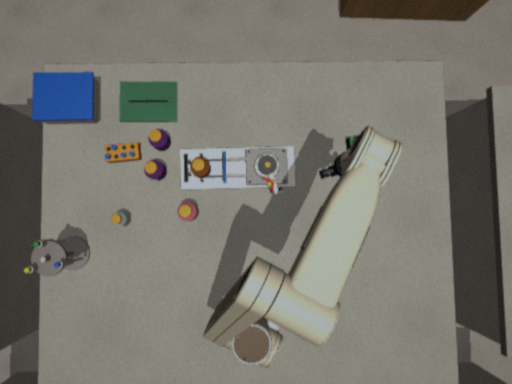

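Both views show the pawl arm folded onto the ratchet by the yellow lug, at (483,440) in the top crop. The tab is at (503,495), the handle at (565,480), and the bar is drawn back at (144,316). I check the numbers before handing in.

```bash
python3 - <<'E'
from h import *
C={c:bot.camera(c) for c in("scene","top")}
T=lambda u,v:(205+u/7.5-.5,125+v/7.5-.5)
S=lambda u,v:(190+u/7.5-.5,160+v/7.5-.5)
ob=[("top","hub",T(471,297)),("scene","hub",S(381,354)),("scene","han",S(233,186)),("scene","tab",S(287,157)),("top","han",T(572,480)),("top","tab",T(505,502))]
f=lambda p:np.concatenate([proj(C[c],model([p[0],p[1],0,p[2]])[k])-px for c,k,px in ob])
s=least_squares(f,[.5495,-.071,-2.77]);print(s.x,np.degrees(s.x[2]));print(np.round(s.fun.reshape(-1,2),2))
h=atz(C["scene"],S(233,186),.124);t=atz(C["scene"],S(287,157),.124);print("rod spacing mm",1e3*np.linalg.norm(h-t))
print("crank moved",-.5994-s.x[2])
im=C["top"]["color"];hsv=cv2.cvtColor(im,cv2.COLOR_BGR2HSV);m=(hsv[...,1]>120)&(hsv[...,0]>100)&(hsv[...,0]<125);sub=np.zeros_like(m);sub[140:195,205:240]=1
v,u=np.nonzero(m&sub);g=atz(C["top"],(u.mean(),v.mean()),.058)[:2];print("gate",g,"offset",g-P[:2],"travel from before",.1167-g[1])
for n,z in(("media_bottle_mid",.075),("tip_box_mid",.03),("tube_rack_mid",.037),("small_bottle_mid",.055)):
    for d in bot.spot_point(n,"top")[:3]: print(n,np.round(d["point"],1),round(d["conf"],2))
E
```

```text
[ 0.55044913 -0.07202713 -2.86199527] -163.98024977988123
[[-0.05 -0.1 ]
 [-0.2  -0.26]
 [-0.11  0.08]
 [-0.15 -0.28]
 [-0.37 -0.01]
 [ 0.12 -0.39]]
rod spacing mm 29.27586313374163
crank moved 2.2625952669016343
gate [0.54890963 0.08124627] offset [-0.00059037  0.15224627] travel from before 0.035453726652573264
media_bottle_mid [157.7 137.4] 0.93
media_bottle_mid [187.3 212.5] 0.8
media_bottle_mid [201.5 169.5] 0.7
tip_box_mid [365.2 147.3] 0.59
tube_rack_mid [120.5 151.6] 0.91
small_bottle_mid [121.5 217.3] 0.7
```

```bash
python3 -c "
from h import *
chk();print(bot.job_done())"
```

```text
t 15.62 radius mm 211.9 pos ang -99.5 yaw-90 -162.4 z 0.2199 w 0.0725 Ftool [-0.2  0.6  0.7] tilt [ 0. -0. -1.] q [-0.5   0.42  0.23  1.38  0.    2.34]
the job is handed in; nothing more can be done
None
```

I pinched the tab against the handle, eased the crank back to its stop in one grip, then let go and moved the arm clear. I handed the job in at 15.6 s; it reports no verdict.

Last checks:
- **Crank:** it stopped turning and the force on the tool reversed, so it is against its stop. From the images it turned about 2.26 rad. The bar's travel gives 2.22 rad, a small disagreement within camera accuracy.
- **Retaining bar:** it sits 152 mm from the drum axis, against a nominal 153 mm drawn back.
- **Pawl:** handle and tab are 29 mm apart, against 30 mm with the pawl in, so it has dropped back.
- **Bottles, rack and tip box:**
  - The rack and tip box are within 1 pixel (about 3 mm) of where they started.
  - The amber bottle still stands between its pins in the final top picture. I did not measure its shift.
  - The small bottle's reading shifted by about 5 pixels (about 16 mm). It looks undisturbed in the picture and the arm never came near it, so I put this down to a noisy, medium-confidence detection.
- **Arm:** nothing is touched, and the force reading is below 1 N.

One reading did not fit: the gripper showed 26 mm while squeezing, against the stated 30 mm fully squeezed. I put that down to give in the pads. The picture showed the tab moved about 12 mm towards the handle, and the drum eased back freely.

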